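# Warm the feed pan under the ceramic heat bulb

### The job

Of the two pans whose handles are tucked under the low oak shelf, bring the one with the green feed biscuit out onto the cork mat, stand its bowl there and let go. Then take that pan by its handle, lift it over the edging of the warming cubby and stand it on the tile with its bowl centred under the ceramic heat bulb and its handle sticking out of the cubby's open side, without touching the bulb or its wire guard. Carry the pan level and do not drop it, so that the biscuit stays in it, and leave the pan with the pebble and everything else where they are.

Things in the scene. Friction and masses are not known exactly. Their poses are not given: they have to be found in the camera images.
- pan_a: Cast-aluminium pan, one of two alike: round bowl 96 mm across, 45 mm high, wall 8 mm thick, inner floor 5 mm up, about 0.16 kg. Origin: centre of the underside, z up. Black handle along +y, out to 171 mm from the origin, 14 mm wide, 16 mm high, its centre line at z = 36 mm. It starts on the table, handle under the riser's board, and holds either the biscuit or the pebble.
- pan_b: Cast-aluminium pan, one of two alike: round bowl 96 mm across, 45 mm high, wall 8 mm thick, inner floor 5 mm up, about 0.16 kg. Origin: centre of the underside, z up. Black handle along +y, out to 171 mm from the origin, 14 mm wide, 16 mm high, its centre line at z = 36 mm. It starts on the table, handle under the riser's board, and holds either the biscuit or the pebble.
- pan_a_grip (a point): Point on the centre line of that pan's handle, 140 mm from the bowl's centre and 36 mm above its underside.
- pan_b_grip (a point): Point on the centre line of that pan's handle, 140 mm from the bowl's centre and 36 mm above its underside.
- biscuit: Green round feed biscuit, 32 mm across, 10 mm high, lying loose in one of the two pans (either one). Origin: centre of its underside.
- pebble: Grey pebble, 32 mm across, 10 mm high, lying loose in the other pan, which must stay where it is. Origin: centre of its underside.
- riser: Low oak shelf fixed on the table at the robot's left: board 420 mm (its x) by 200 mm (its y), underside 62 mm and top 80 mm above the table, panels under its ends and back, open on its -y side, before which the bowls stand. Origin: centre of its footprint, at table height. A handle under it can rise only 18 mm.
- mat: Square cork mat fixed on the table near the middle, 170 by 170 mm, 6 mm thick. Origin: centre of its underside.
- bay: Oak cubby fixed at the robot's right. Origin: table height, below the centre of its blue tile and bulb. Tile 170 by 170 mm, top 12 mm up. Open on its +y side, where an edging 22 mm high runs along x at y = 85 to 93 mm. Side walls 50 mm high, inner faces at x = -86 and 86 mm; back wall 80 mm high, inner face at y = -91 mm, with a 270 mm high lamp post; lid swung down behind it to y = -200 mm.
- lamp: White ceramic heat bulb hanging face down over the tile, in a wire guard. Origin: centre of the bulb's lower face, 135 mm above the table. The guard's lowest ring is 140 mm across and its wires reach down to 123 mm above the table; it narrows upward round the bulb. A holder arm 240 mm above the table runs from the bulb to the lamp post.
- hide: White plastic reptile hide, 130 by 100 by 76 mm, standing on the riser. Origin: centre of its underside. Leave alone.
- jar: Plastic jar with orange twist cap, 64 mm across, 90 mm high, standing on the riser. Origin: centre of its underside. Leave alone.
- dish: Glass feeding dish, 90 mm across, 35 mm high, at the far side of the table. Origin: centre of its underside. Leave alone.
- tongs: Steel feeding tongs lying flat, 215 mm long, 12 mm high, beyond the mat. Origin: middle of the length, on the table; x along the length. Leave alone.
- spray: Clear plastic bottle with blue cap, 64 mm across, 170 mm high, at the far side of the table. Origin: centre of its underside. Leave alone.

How it is judged:
By the outcome, as a careful person would: the job done as asked, in the order asked, and still so for the second after the job is handed in, with the robot touching nothing.
It also fails if it takes over 67 s, if anything falls off the work surface, if the arm or the gripper's body presses on something with over 40 N, if the wrist force passes 120 N, or if a joint passes its speed limit or range.

### The arm

A 7-joint arm with a two-finger parallel gripper is mounted at the origin on the work surface. World frame = base frame: x ahead of the robot, y to its left, z up, the work surface at z = 0. Lengths are in m, angles in rad, forces in N, time in s.
With the tool pointing down it reaches from about 0.425 to 0.95 m from the base axis. Payload 4.7 kg.
Tool frame: the origin (TCP) lies on the centre line of the jaws, within the pads' length; the fingertips stand 19 mm ahead of it and the grasp point (between the pads) is the TCP (r.tip_reach is the distance from the TCP to the fingertips, in m); z points along the fingers, y is the line along which they close (so a half turn about z gives the same grasp; the last joint's range is limited). The gripper opens to 85 mm and grips with 20 to 120 N. Pads are 22 mm wide; open, the fingers measure 114 mm over their backs; the gripper's body (76 mm by 85 mm) begins 54 mm behind the grasp point. The pads swing forward as they close: fully open they stand 13 mm farther back than shut.
Start: joints at [1.102, 0.469, -0.049, 1.532, 0.024, 1.141, -0.082], TCP at [0.287, -0.611, 0.25] pointing down, gripper open.
Joint ranges: [-2.59, 2.59], [-0.33, 1.99], [-1.39, 1.29], [0.1, 2.45], [-1.04, 4.18], [0.21, 1.99], [-2.66, 2.66]. Speed limits (rad/s): [2.57, 2.57, 3.14, 3.14, 3.14, 3.14, 3.14].

### API

Orientations are given as a rotation vector (axis times angle).
In Python, from rig import r, viewer gives the robot as it stands.
- The arm moves only by the tool carry_out, never from a script. Its argument "moves" is a list of rows, each an object with "linear": the shift along the tool's x, y, z in mm, a list of three; "spin": the turn about the tool's z in rad. In form: [{"linear": [tx, ty, tz], "spin": spin}, ...]. A call has exactly 10 rows; each row is the pose to reach, as a shift and turn from the pose commanded when the call began, along the tool's axes at that moment; what a row does not reach only later rows make up. A row lasts 1/8 s, in which the tool goes at most 62.5 mm and 10.7 degrees, less where a joint would pass 70% of its speed; a pose out of reach is approached as far as the arm can. A call with a gripper value outside its range is refused whole. "fingers" is the opening, from 0 (shut) to 1 (fully open), set as the call begins (left out, the last holds). The fingers move at their own pace and stop on an object; the grip force is fixed at half the most. Time passes only in rows, so rows that repeat a pose let the fingers close, or fill a call up. It gives the time, the measured TCP pose, the force, the opening and the grip force at its end, in the units of the state.
- r.observe(): the state, without advancing time (a new reading comes with each control period).
- viewer.capture(name): name is "scene" or "top" or "wrist"; returns the picture (480x640x3 uint8, red, green, blue); there is no depth.
- viewer.get_calibration(name): a dict with "fx", "fy", "cx", "cy" (pixels), "extrinsics" (4x4, takes a point from camera to world coordinates); the wrist camera has in their place "tool_from_camera" (4x4, takes a point from camera to tool coordinates, whose origin is the TCP and whose axes are the flange's). Camera axes: x right, y up, looking along -z (the intrinsics and any distortion apply to the point x, -y, -z); pixel columns grow to the right and rows downward; lengths in m; the calibration is good to about 2 mm. A picture is of the moment at which its call begins: read the wrist's pose just before it. get_calibration takes no time and is no camera call.
- r.job_done(): hands the job in; it is judged then, once.
The state is a dict: "t": time; "joints": joint angles; "joint_velocities": joint speeds; "joint_torque": joint torques, N m; "position": TCP position; "tcp_rot": TCP orientation; "contact_force": force on the tool from outside, world axes, zero at the start; "torque": the same for the moment, N m; "finger_gap": finger opening in m; "gripper_force": force on a finger pad.
Only numpy, scipy, OpenCV 4.12 (cv2) and the standard library are available. Lean on these libraries where they do the work, as an engineer would, in place of code of your own. Each camera call takes 0.05 s, during which the arm holds its last target. There are 200 camera calls.

## Working session

There is one attempt and no reset: what is moved stays moved. The work goes in short steps, Python scripts to look and compute and a tool call to move; the robot and the scene stay as the last step left them, time stands still between calls to the robot, and variables do not carry over. Pictures are saved under pics/ and viewed, at most 12 in all, crops included, and the job is handed in when it is done.

Besides the shell and the picture viewer there is one more tool, called after "Call:" as name([rows], argument=value, ...), one row to a line, values as JSON. carry_out: Moves the arm, as the interface text tells. Its arguments: {"type":"object","properties":{"moves":{"type":"array","items":{"type":"object","properties":{"linear":{"type":"array","items":{"type":"number"}},"spin":{"type":"number"}}}},"fingers":{"type":"number"}},"required":["moves"]}

```bash
mkdir -p pics; ls
python3 - <<'E'
from rig import r, viewer
import cv2, numpy as np
s=r.observe(); print({k:np.round(v,3) for k,v in s.items()})
for n in("scene","top"):
    cv2.imwrite(f"pics/{n}0.png",viewer.capture(n)[:,:,::-1])
    print(n,{k:np.round(v,4) for k,v in viewer.get_calibration(n).items()})
print(viewer.get_calibration("wrist"))
E
```

```text
pics
{'t': np.float64(0.0), 'joints': array([ 1.102,  0.469, -0.049,  1.534,  0.024,  1.141, -0.082]), 'joint_velocities': array([ 0.002,  0.   ,  0.002,  0.001, -0.001, -0.001, -0.002]), 'joint_torque': array([-0.0000e+00, -5.1030e+01, -4.7000e-02, -2.3771e+01,  1.1000e-02,
        8.0000e-03, -0.0000e+00]), 'position': array([ 0.287, -0.61 ,  0.249]), 'tcp_rot': array([-3.064e+00, -6.850e-01,  1.000e-03]), 'contact_force': array([-0.691, -0.036, -0.332]), 'torque': array([-0.005,  0.047, -0.032]), 'gripper_force': np.float64(0.0), 'finger_gap': np.float64(0.085)}
scene {'fx': np.float64(583.7016), 'fy': np.float64(583.7016), 'cx': np.float64(327.0856), 'cy': np.float64(240.0661), 'extrinsics': array([[ 0.2348, -0.5659,  0.7904,  1.5485],
       [ 0.972 ,  0.1264, -0.1982, -0.1972],
       [ 0.0123,  0.8147,  0.5797,  0.8348],
       [ 0.    ,  0.    ,  0.    ,  1.    ]])}
top {'fx': np.float64(550.343), 'fy': np.float64(550.343), 'cx': np.float64(326.2804), 'cy': np.float64(231.6227), 'extrinsics': array([[ 0.0255,  0.9932, -0.1133,  0.4447],
       [-0.9996,  0.0244, -0.0108,  0.066 ],
       [-0.008 ,  0.1135,  0.9935,  1.2668],
       [ 0.    ,  0.    ,  0.    ,  1.    ]])}
{'fx': 413.35637046845045, 'fy': 413.35637046845045, 'cx': 325.14712908010677, 'cy': 253.6754828172286, 'tool_from_camera': array([[-2.03204645e-04,  9.65806395e-01,  2.59264280e-01,
         6.51887161e-02],
       [ 9.99999976e-01,  2.17688761e-04, -2.71559093e-05,
        -1.82966118e-05],
       [-8.26662706e-05,  2.59264268e-01, -9.65806416e-01,
        -1.24094830e-01],
       [ 0.00000000e+00,  0.00000000e+00,  0.00000000e+00,
         1.00000000e+00]])}
```

View pics/top0.png

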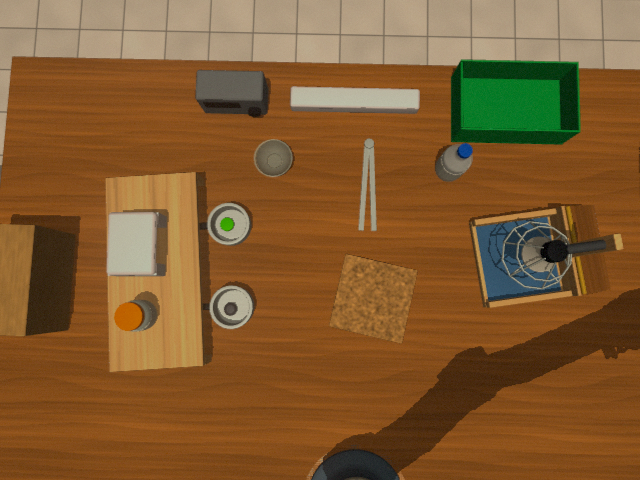

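View pics/scene0.png

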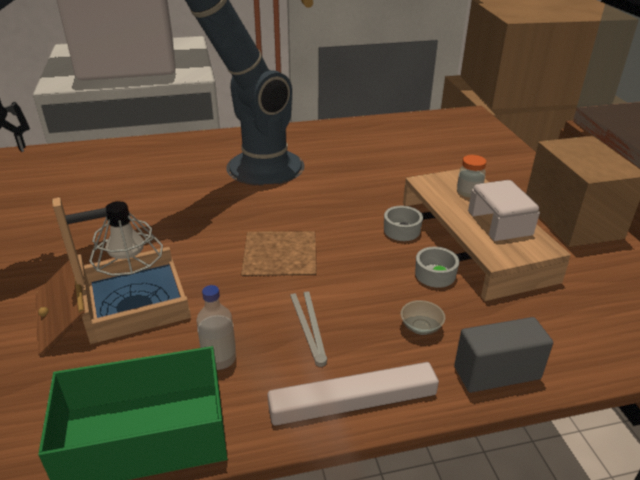

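```bash
cat > h.py <<'E'
from rig import r, viewer
import cv2, numpy as np
from scipy.spatial.transform import Rotation as R
def cam(n, st=None):
    c=viewer.get_calibration(n)
    if n=="wrist":
        T=np.eye(4); T[:3,:3]=R.from_rotvec(st["tcp_rot"]).as_matrix(); T[:3,3]=st["position"]
        c["extrinsics"]=T@c["tool_from_camera"]
    return c
def ray(c,p,z):
    p=np.atleast_2d(np.float64(p)); d=np.c_[(p[:,0]-c["cx"])/c["fx"],-(p[:,1]-c["cy"])/c["fy"],-np.ones(len(p))]
    E=c["extrinsics"]; d=d@E[:3,:3].T; o=E[:3,3]
    return (o+d*((z-o[2])/d[:,2])[:,None])[:,:2]
def proj(c,P):
    E=np.linalg.inv(c["extrinsics"]); q=np.atleast_2d(P)@E[:3,:3].T+E[:3,3]
    return np.c_[c["cx"]+c["fx"]*q[:,0]/-q[:,2], c["cy"]+c["fy"]*q[:,1]/q[:,2]]
def blobs(m,a=30):
    k=cv2.findContours(m.astype(np.uint8),cv2.RETR_EXTERNAL,cv2.CHAIN_APPROX_NONE)[0]
    return sorted([x for x in k if cv2.contourArea(x)>a],key=cv2.contourArea)[::-1]
def yaw(st):
    x=R.from_rotvec(st["tcp_rot"]).as_matrix()[:,0]; return np.arctan2(x[1],x[0])
def totool(st,d):
    "world shift (m) -> tool mm"
    return np.round(R.from_rotvec(st["tcp_rot"]).as_matrix().T@np.asarray(d)*1e3,1)
E
python3 - <<'E'
from h import *
im=cv2.imread("pics/top0.png"); hsv=cv2.cvtColor(im,cv2.COLOR_BGR2HSV); H,S,V=cv2.split(hsv); c=cam("top")
def rect(name,m,z,a=30):
    b=blobs(m,a)[0]; w=ray(c,b[:,0],z).astype(np.float32); rc=cv2.minAreaRect(w); print(name,np.round(rc[0],3),np.round(rc[1],3),round(rc[2],1))
Z=np.zeros_like(H,bool)
def roi(m,x0,x1,y0,y1): q=Z.copy(); q[y0:y1,x0:x1]=m[y0:y1,x0:x1]; return q
print("bisc",[np.round(ray(c,np.array(cv2.minEnclosingCircle(b)[0]),.015),3) for b in blobs(roi((H>40)&(H<80)&(S>150),200,260,190,260))])
for nm,(a,b) in {"A":(195,250),"B":(280,335)}.items():
    k=blobs(roi((S<60)&(V>70),205,260,a,b)); (x,y),rad=cv2.minEnclosingCircle(k[0]); print(nm,x,y,rad,ray(c,(x,y),.03).round(3))
rect("mat",roi((S>60),325,425,250,345)&False|roi(cv2.GaussianBlur(V,(5,5),0)>105,325,425,250,345),.006)
rect("tile",roi((H>95)&(H<125)&(S>100),470,570,205,305),.012)
rect("riser",roi((V>150)|(S<60),100,205,165,375),.08)
# bay tops & lamp ring by eye
for p,z in [((475,221),.05),((485,305),.05),((472,219),.022)]: print(p,ray(c,p,z).round(3))
cr=np.hstack([cv2.resize(im[185:345,185:345-60],None,fx=4,fy=4,interpolation=cv2.INTER_CUBIC)[:600],cv2.resize(im[190:320,460:560],None,fx=4,fy=4)[:600].copy() if 0 else cv2.copyMakeBorder(cv2.resize(im[195:315,460:560],None,fx=4,fy=4,interpolation=cv2.INTER_CUBIC),0,120,0,0,cv2.BORDER_CONSTANT)])
cv2.imwrite("pics/crop0.png",cr)
E
```

```text
bisc [array([[0.6  , 0.309]])]
A 228.14706420898438 223.9705810546875 21.527612686157227 [[0.598 0.303]]
B 230.65554809570312 306.3444519042969 21.78219985961914 [[0.413 0.288]]
mat [ 0.443 -0.035] [0.212 0.227] 1.5
tile [ 0.538 -0.356] [0.168 0.163] 9.5
riser [0.488 0.452] [0.419 0.201] 5.3
(475, 221) [[ 0.615 -0.251]]
(485, 305) [[ 0.43  -0.272]]
(472, 219) [[ 0.624 -0.251]]
```

View pics/crop0.png

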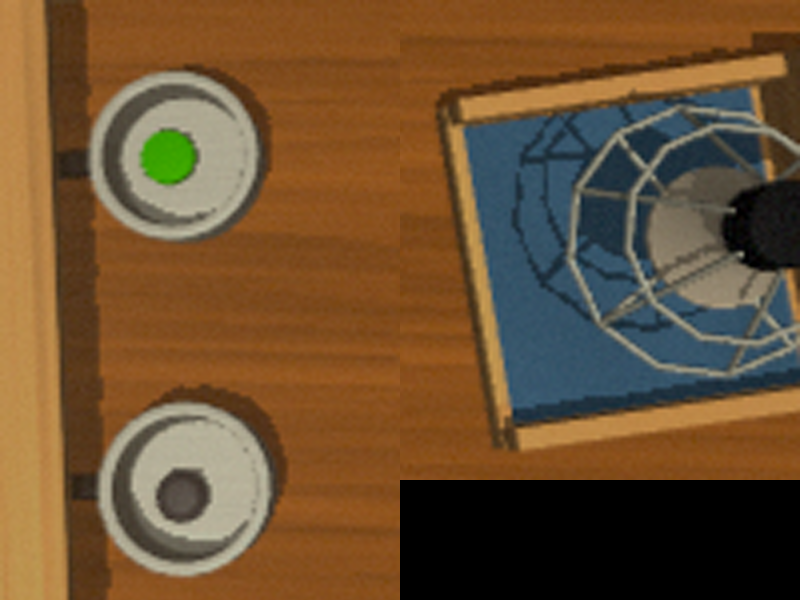

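Run:
```python
from h import *
c=cam("top"); s=r.observe()
ctr=ray(c,(228.75,223.9),.045)[0]; hp=ray(c,(203.75,225.75),.044)[0]; d=hp-ctr
print("pan",ctr,np.linalg.norm(d),np.degrees(np.arctan2(d[1],d[0])))
m=ray(c,[(347,254),(417,268),(402,342),(330,327)],.006); print("mat",m.mean(0),np.linalg.norm(m-np.roll(m,1,0),axis=1),np.degrees(np.arctan2(*(m[0]-m[1])[::-1])))
t=ray(c,[(476.25,225.5),(488,301.25)],.012); e=t[0]-t[1]; print("tilefront",t,np.linalg.norm(e),np.degrees(np.arctan2(e[1],e[0])))
print(s["position"],np.degrees(yaw(s)))
tgt=np.r_[ctr+[0,-.044],.2]; print(totool(s,tgt-s["position"]), "spin to 180:",yaw(s)-np.pi)
```

```text
pan [0.5960477  0.29834933] 0.05640740917813183 95.5230112803479
mat [ 0.44050703 -0.03248084] [0.16990952 0.16301916 0.17048073 0.16548316] 80.08426245201814
tilefront [[ 0.61032957 -0.26369336]
 [ 0.43860152 -0.28921942]] 0.17361481202634454 8.454674430234872
[ 0.28719858 -0.61032186  0.24938911] 25.202578970252926
[ 647.6 -650.8   50.5] spin to 180: -2.7017246705649978
```

Call:
carry_out([
  {"linear": [15, -15, 0], "spin": -0.08},
  {"linear": [50, -50, 0], "spin": -0.24},
  {"linear": [90, -90, 0], "spin": -0.41},
  {"linear": [130, -130, 0], "spin": -0.58},
  {"linear": [170, -170, 0], "spin": -0.75},
  {"linear": [210, -210, 0], "spin": -0.92},
  {"linear": [250, -250, 0], "spin": -1.09},
  {"linear": [290, -290, 0], "spin": -1.26},
  {"linear": [320, -320, 0], "spin": -1.43},
  {"linear": [340, -340, 0], "spin": -1.6},
], fingers=0.5)

```text
t: 1.35
position: [0.4506, -0.1559, 0.2502]
tcp_rot: [-1.633, -2.684, -0.0]
contact_force: [-0.5, 0.3, 0.2]
finger_gap: 0.0425
gripper_force: 0.0
```

Run:
```python
from h import *
s=r.observe(); print(s["t"],s["position"],yaw(s),s["joints"],s["finger_gap"])
tgt=np.array([.600,.254,.20]); print(totool(s,tgt-s["position"]), (yaw(s)-np.radians(185.5)+np.pi)%(2*np.pi)-np.pi)
```

```text
1.35 [ 0.4506129  -0.15594832  0.25023892] 2.048162015457384 [ 0.74569963  0.18863617 -0.56453382  1.96218899  0.11764295  1.02273358
  0.60507287] 0.042461032971985745
[295.5 321.   50.3] -1.1894237469920976
```

Call:
carry_out([
  {"linear": [15, 16, 0], "spin": -0.08},
  {"linear": [50, 54, 10], "spin": -0.22},
  {"linear": [90, 98, 20], "spin": -0.38},
  {"linear": [130, 141, 25], "spin": -0.54},
  {"linear": [170, 184, 30], "spin": -0.7},
  {"linear": [210, 228, 35], "spin": -0.86},
  {"linear": [245, 266, 40], "spin": -1.0},
  {"linear": [275, 298, 45], "spin": -1.12},
  {"linear": [295, 321, 50], "spin": -1.19},
  {"linear": [295, 321, 50], "spin": -1.19},
], fingers=0.3)

```text
t: 2.6
position: [0.6029, 0.2521, 0.1991]
tcp_rot: [0.142, -3.136, -0.002]
contact_force: [-0.5, -0.1, -0.4]
finger_gap: 0.0259
gripper_force: 0.0
```

Run:
```python
from h import *
s=r.observe(); im=viewer.capture("wrist"); cv2.imwrite("pics/w1.png",im[:,:,::-1]); np.save("s1.npy",s,allow_pickle=True)
print(s["t"],s["position"],np.degrees(yaw(s)),s["joints"],s["finger_gap"])
```

```text
2.6 [0.60293557 0.25210096 0.19908498] -174.83298496077842 [ 0.09149734  0.61682423 -0.82578261  1.6080706   0.48568921  1.13521953
  0.80876531] 0.025913541887728417
```

View pics/w1.png

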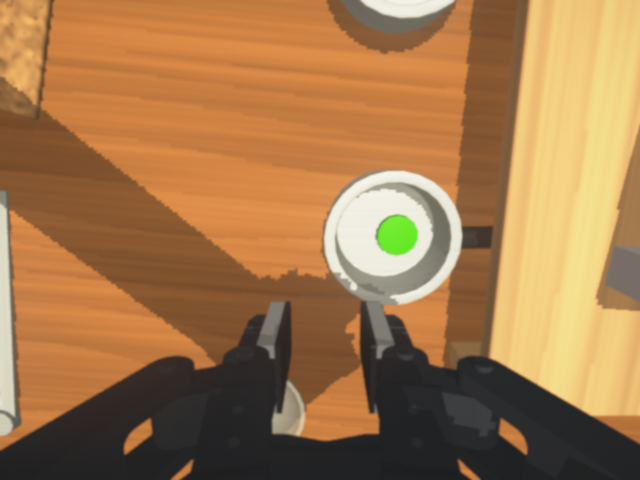

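Run:
```python
from h import *
s=np.load("s1.npy",allow_pickle=True).item(); c=cam("wrist",s); im=cv2.imread("pics/w1.png"); H,S,V=cv2.split(cv2.cvtColor(im,cv2.COLOR_BGR2HSV))
m=((S<90)&(V>90)); q=np.zeros_like(m); q[165:310,318:468]=m[165:310,318:468]
k=blobs(q)[0]; w=ray(c,k[:,0],.045).astype(np.float32); (x,y),rad=cv2.minEnclosingCircle(w); e=cv2.fitEllipse(w); print("rim",x,y,rad,e)
g=np.zeros_like(m); g[:,:]=((H>40)&(H<80)&(S>150)); b=cv2.minEnclosingCircle(blobs(g)[0]); print("bisc",ray(c,b[0],.015),b)
h=(V<75); q=np.zeros_like(m); q[215:260,466:488]=h[215:260,466:488]
k=blobs(q)[0]; M=cv2.moments(k); p=(M['m10']/M['m00'],M['m01']/M['m00']); hp=ray(c,p,.044)[0]; d=hp-[x,y]; print(p,cv2.boundingRect(k),hp,np.degrees(np.arctan2(d[1],d[0])),np.linalg.norm(d))
```

```text
rim 0.600089967250824 0.2966078221797943 0.0509476363658905 ((0.5980303287506104, 0.2981310486793518), (0.0954006016254425, 0.09716925024986267), 106.65182495117188)
bisc [[0.60007288 0.30699132]] ((396.890625, 235.015625), 19.756736755371094)
(477.7116402116402, 237.3121693121693) (466, 228, 22, 19) [0.59075018 0.35724056] 98.75693668460625 0.061347867440419375
```

Call:
carry_out([
  {"linear": [0, 2, 20], "spin": -0.02},
  {"linear": [0, 2, 55], "spin": -0.02},
  {"linear": [0, 2, 90], "spin": -0.02},
  {"linear": [0, 2, 115], "spin": -0.02},
  {"linear": [0, 2, 130], "spin": -0.02},
  {"linear": [0, 2, 142], "spin": -0.02},
  {"linear": [0, 2, 150], "spin": -0.02},
  {"linear": [0, 2, 157], "spin": -0.02},
  {"linear": [0, 2, 162], "spin": -0.02},
  {"linear": [0, 2, 162], "spin": -0.02},
])

```text
t: 3.9
position: [0.6031, 0.2518, 0.0382]
tcp_rot: [0.17, -3.137, 0.0]
contact_force: [0.1, -0.8, -1.1]
finger_gap: 0.0254
gripper_force: 0.0
```

Call:
carry_out([
  {"linear": [0, 0, 0], "spin": 0},
  {"linear": [0, 0, 0], "spin": 0},
  {"linear": [0, 0, 0], "spin": 0},
  {"linear": [0, 0, 0], "spin": 0},
  {"linear": [0, 0, 0], "spin": 0},
  {"linear": [0, 0, 0], "spin": 0},
  {"linear": [0, 0, 0], "spin": 0},
  {"linear": [0, 0, 0], "spin": 0},
  {"linear": [0, 0, 0], "spin": 0},
  {"linear": [0, 0, 0], "spin": 0},
], fingers=0)

```text
t: 5.15
position: [0.6036, 0.2529, 0.0403]
tcp_rot: [-0.17, 3.135, 0.002]
contact_force: [-2.1, -1.9, 9.1]
finger_gap: 0.007
gripper_force: 57.8
```

Run:
```python
from h import *
s=r.observe(); im=viewer.capture("wrist"); cv2.imwrite("pics/w2.png",im[:,:,::-1]); np.save("s2.npy",s,allow_pickle=True)
print(s["t"],s["position"],np.degrees(yaw(s)),s["finger_gap"],s["gripper_force"],s["contact_force"],s["torque"])
```

```text
5.15 [0.60358507 0.25291705 0.04031126] -173.78374615630872 0.006961649687766516 57.812230963027105 [-2.11526248 -1.94961997  9.08604386] [0.28909117 0.57549229 0.16324318]
```

View pics/w2.png

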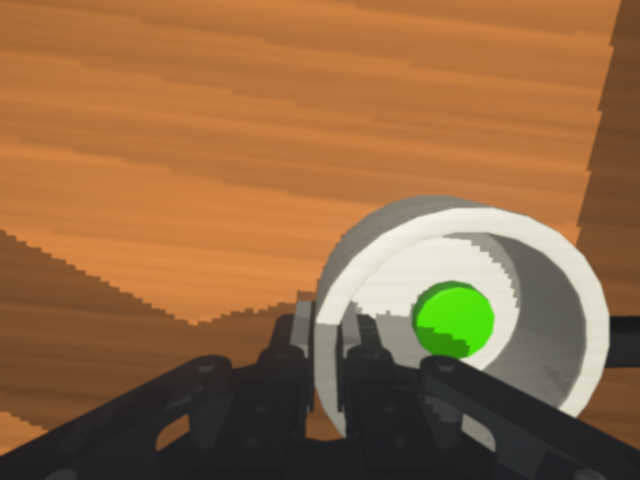

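Call:
carry_out([
  {"linear": [0, 0, -3], "spin": 0},
  {"linear": [0, 0, -6], "spin": 0},
  {"linear": [0, 0, -8], "spin": 0},
  {"linear": [0, -4, -8], "spin": 0},
  {"linear": [0, -12, -8], "spin": 0},
  {"linear": [0, -24, -8], "spin": 0},
  {"linear": [0, -38, -8], "spin": 0},
  {"linear": [0, -50, -8], "spin": 0},
  {"linear": [0, -58, -8], "spin": 0},
  {"linear": [0, -60, -8], "spin": 0},
])

```text
t: 6.45
position: [0.6098, 0.1913, 0.0463]
tcp_rot: [-0.168, 3.137, -0.0]
contact_force: [0.4, 0.7, -1.4]
finger_gap: 0.0072
gripper_force: 57.8
```

Run:
```python
from h import *
s=r.observe(); cv2.imwrite("pics/w3.png",np.hstack([viewer.capture("wrist")[200:,:,::-1][:, 200:], viewer.capture("scene")[180:320,360:580,::-1].repeat(2,0).repeat(2,1)[:280,:440]]))
print(s["t"],s["position"],np.degrees(yaw(s)),s["finger_gap"],s["gripper_force"],s["contact_force"],s["torque"])
```

```text
6.45 [0.60984359 0.19128582 0.04629395] -173.86395844120315 0.007152919340581646 57.83703681867337 [ 0.37773543  0.65051614 -1.41628992] [-0.05794249 -0.01426563 -0.03698919]
```

View pics/w3.png

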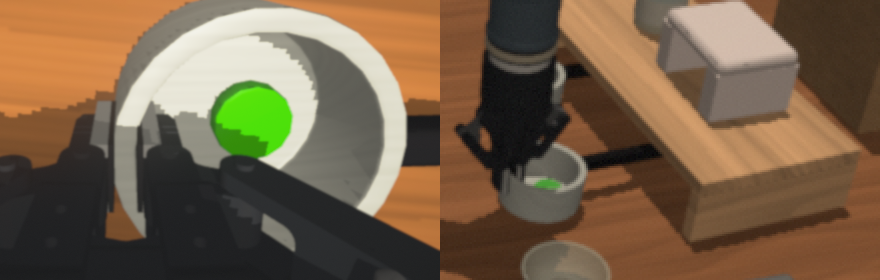

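Call:
carry_out([
  {"linear": [0, -5, 0], "spin": 0},
  {"linear": [0, -15, 0], "spin": 0},
  {"linear": [0, -30, 0], "spin": 0},
  {"linear": [0, -45, 0], "spin": 0},
  {"linear": [0, -60, 0], "spin": 0},
  {"linear": [0, -75, 0], "spin": 0},
  {"linear": [0, -90, -4], "spin": 0},
  {"linear": [0, -102, -14], "spin": 0},
  {"linear": [0, -110, -24], "spin": 0},
  {"linear": [0, -112, -30], "spin": 0},
])

```text
t: 7.8
position: [0.6223, 0.0805, 0.0775]
tcp_rot: [-0.169, 3.136, 0.0]
contact_force: [-0.3, 0.4, -2.3]
finger_gap: 0.0065
gripper_force: 57.9
```

Run:
```python
from h import *
s=r.observe()
print(s["t"],s["position"],np.degrees(yaw(s)),s["finger_gap"],s["gripper_force"],s["contact_force"],s["torque"],s["joints"])
print(totool(s,np.array([.455,-.074,.056])-s["position"]),yaw(s)+np.pi)
```

```text
7.8 [0.62226305 0.08050097 0.07754141] -173.8343145148596 0.0064788844419832 57.88550187338842 [-0.25675216  0.38507083 -2.29710373] [-0.09653232 -0.00798409  0.02589538] [ 0.32881764  0.71132399 -0.75791003  1.76711659  0.60499112  0.90991464
  0.98457222]
[ 182.9 -135.6   21.3] 0.10761151235812383
```

Call:
carry_out([
  {"linear": [5, -4, 0], "spin": 0.0},
  {"linear": [22, -16, 0], "spin": 0.01},
  {"linear": [50, -37, 0], "spin": 0.03},
  {"linear": [80, -59, 0], "spin": 0.05},
  {"linear": [110, -82, 0], "spin": 0.07},
  {"linear": [140, -104, 0], "spin": 0.09},
  {"linear": [163, -121, 0], "spin": 0.1},
  {"linear": [177, -131, 5], "spin": 0.107},
  {"linear": [183, -136, 12], "spin": 0.107},
  {"linear": [183, -136, 17], "spin": 0.107},
])

```text
t: 9.05
position: [0.4546, -0.0739, 0.0588]
tcp_rot: [-0.002, 3.142, 0.001]
contact_force: [0.2, -0.1, -2.6]
finger_gap: 0.0068
gripper_force: 57.9
```

Call:
carry_out([
  {"linear": [0, 0, 0], "spin": 0},
  {"linear": [0, 0, 0], "spin": 0},
  {"linear": [0, 0, 3], "spin": 0},
  {"linear": [0, 0, 5], "spin": 0},
  {"linear": [0, 0, 7], "spin": 0},
  {"linear": [0, 0, 9], "spin": 0},
  {"linear": [0, 0, 10], "spin": 0},
  {"linear": [0, 0, 11], "spin": 0},
  {"linear": [0, 0, 12], "spin": 0},
  {"linear": [0, 0, 12], "spin": 0},
])

```text
t: 10.3
position: [0.4546, -0.0742, 0.0475]
tcp_rot: [-0.002, 3.141, -0.001]
contact_force: [-1.6, -1.2, 1.2]
finger_gap: 0.0072
gripper_force: 58.4
```

Run:
```python
from h import *
s=r.observe(); cv2.imwrite("pics/w4.png",viewer.capture("scene")[180:330,200:400,::-1].repeat(3,0).repeat(3,1))
print(s["t"],s["position"],np.degrees(yaw(s)),s["finger_gap"],s["gripper_force"],s["contact_force"],s["torque"],s["joints"])
```

```text
10.3 [ 0.45459869 -0.07424865  0.04748627] -179.93632989622785 0.007229926657563183 58.40802333725151 [-1.5945328  -1.19053769  1.17156084] [-0.01489467  0.11098432  0.07373442] [ 0.66655995  0.54368872 -0.74219978  2.16933982  0.61840537  0.64825175
  1.05715735]
```

View pics/w4.png

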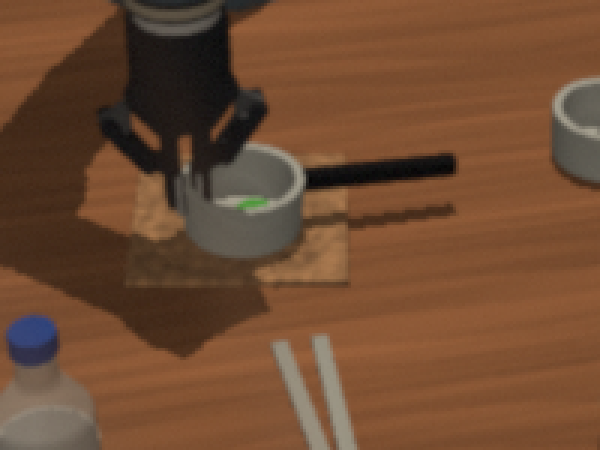

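Call:
carry_out([
  {"linear": [0, 0, 0], "spin": 0},
  {"linear": [0, 0, 0], "spin": 0},
  {"linear": [0, 0, 0], "spin": 0},
  {"linear": [0, 0, 0], "spin": 0},
  {"linear": [0, 0, 0], "spin": 0},
  {"linear": [0, 0, -5], "spin": 0},
  {"linear": [0, 0, -20], "spin": 0},
  {"linear": [0, 0, -50], "spin": 0},
  {"linear": [0, 0, -90], "spin": 0},
  {"linear": [0, 0, -120], "spin": 0},
], fingers=0.28)

```text
t: 11.6
position: [0.4549, -0.0738, 0.1698]
tcp_rot: [-0.003, 3.14, -0.001]
contact_force: [-0.2, 0.3, -0.2]
finger_gap: 0.0237
gripper_force: 0.0
```

Call:
carry_out([
  {"linear": [0, 5, 0], "spin": 0.1},
  {"linear": [0, 20, 0], "spin": 0.27},
  {"linear": [0, 40, 0], "spin": 0.44},
  {"linear": [0, 60, 0], "spin": 0.61},
  {"linear": [0, 85, 0], "spin": 0.78},
  {"linear": [0, 110, 0], "spin": 0.95},
  {"linear": [0, 130, 0], "spin": 1.12},
  {"linear": [0, 145, 0], "spin": 1.29},
  {"linear": [0, 150, 0], "spin": 1.45},
  {"linear": [0, 150, 0], "spin": 1.57},
], fingers=0.6)

```text
t: 12.85
position: [0.4542, 0.0769, 0.1684]
tcp_rot: [2.221, 2.221, 0.002]
contact_force: [-0.2, 0.3, -1.0]
finger_gap: 0.0512
gripper_force: 0.0
```

Run:
```python
from h import *
s=r.observe(); a=viewer.capture("wrist");t=viewer.capture("top"); s2=r.observe()
np.save("s5.npy",s,allow_pickle=True); np.save("s5b.npy",s2,allow_pickle=True); cv2.imwrite("pics/w5.png",a[:,:,::-1]); cv2.imwrite("pics/t5.png",t[:,:,::-1])
print(s["t"],s["position"],s2["position"],np.degrees(yaw(s)),np.degrees(yaw(s2)),s["finger_gap"],s["joints"])
```

```text
12.85 [0.45424252 0.07694336 0.16838794] [0.45429746 0.07639555 0.16825667] 89.98401074434783 90.17858195225895 0.05124240230696535 [ 0.28128756  0.28163899 -0.62860575  2.08570319  0.2217829   0.83700469
 -0.47825995]
```

View pics/w5.png

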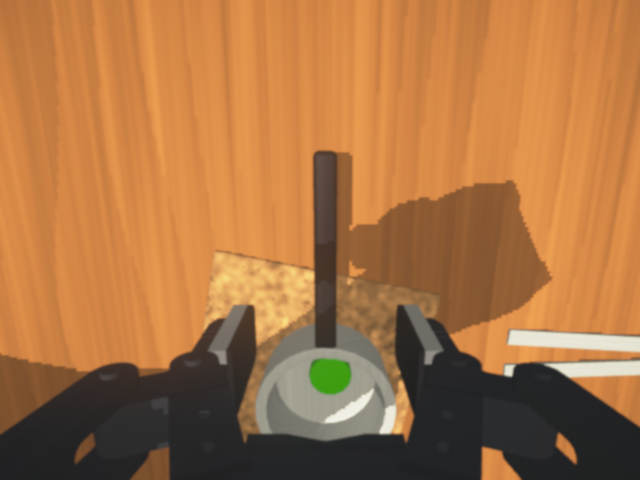

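Run:
```python
from h import *
s=np.load("s5.npy",allow_pickle=True).item(); c=cam("wrist",s); im=cv2.imread("pics/w5.png"); V=im.max(2)
m=np.zeros_like(V,bool); m[145:335,305:345]=V[145:335,305:345]<75
k=blobs(m)[0]; w=ray(c,k[:,0],.05).astype(np.float32); rc=cv2.minAreaRect(w); print("handle",rc)
vx,vy,x0,y0=cv2.fitLine(w,cv2.DIST_HUBER,0,.01,.01).ravel(); a=np.degrees(np.arctan2(vy,vx))%180
tip=w[w[:,1].argmax()]; print("dir",a,"tip y",tip, "x at y=.11",x0+vx/vy*(.11-y0))
ct=cam("top"); t=cv2.imread("pics/t5.png"); H,S,V=cv2.split(cv2.cvtColor(t,cv2.COLOR_BGR2HSV))
# tile, edging from top view refined
m=np.zeros_like(H,bool); m[205:305,470:570]=((H>95)&(H<125)&(S>100))[205:305,470:570]
b=blobs(m)[0]; w=ray(ct,b[:,0],.012).astype(np.float32); q=cv2.minAreaRect(w); print("tile",q); print(cv2.boxPoints(q).round(4))
# white bulb lower face
m=np.zeros_like(H,bool); m[215:285,505:560]=((S<70)&(V>130))[215:285,505:560]
m=cv2.morphologyEx(m.astype(np.uint8),cv2.MORPH_OPEN,np.ones((5,5)));b=blobs(m)[0]; (e,rad)=cv2.minEnclosingCircle(b); print("bulb",e,rad,ray(ct,e,.135))
# guard ring by eye (leftmost x=502, extremes from crop)
print("ring",ray(ct,[(460+170/4,195+245/4),(460+280/4,195+108/4),(460+320/4,195+375/4)],.123))
```

```text
handle ((0.45435380935668945, 0.057631053030490875), (0.06737742573022842, 0.012179242447018623), 89.90361022949219)
dir 85.848465 tip y [0.45940378 0.09131131] x at y=.11 0.45974892
tile ((0.5378053188323975, -0.3564465045928955), (0.16793695092201233, 0.16287784278392792), 9.513814926147461)
[[ 0.4415 -0.29  ]
 [ 0.4685 -0.4506]
 [ 0.6341 -0.4229]
 [ 0.6072 -0.2622]]
bulb (539.0, 266.0) 7.211202621459961 [[ 0.5135634  -0.35918414]]
ring [[ 0.53264494 -0.28854206]
 [ 0.60579395 -0.34662449]
 [ 0.46744853 -0.36489066]]
```

Call:
carry_out([
  {"linear": [15, 0, 10], "spin": 0},
  {"linear": [30, 0, 35], "spin": 0},
  {"linear": [33, 0, 65], "spin": 0},
  {"linear": [33, 0, 90], "spin": 0},
  {"linear": [33, 0, 105], "spin": 0},
  {"linear": [33, 0, 115], "spin": 0},
  {"linear": [33, 0, 122], "spin": 0},
  {"linear": [33, 0, 126], "spin": 0},
  {"linear": [33, 0, 126], "spin": 0},
  {"linear": [33, 0, 126], "spin": 0},
])

```text
t: 14.2
position: [0.4545, 0.109, 0.0416]
tcp_rot: [2.219, 2.223, 0.001]
contact_force: [-0.3, -0.2, 0.2]
finger_gap: 0.0515
gripper_force: 0.0
```

Call:
carry_out([
  {"linear": [0, 0, 0], "spin": 0},
  {"linear": [0, 0, 0], "spin": 0},
  {"linear": [0, 0, 0], "spin": 0},
  {"linear": [0, 0, 0], "spin": 0},
  {"linear": [0, 0, 0], "spin": 0},
  {"linear": [0, 0, 0], "spin": 0},
  {"linear": [0, 0, 0], "spin": 0},
  {"linear": [0, 0, 0], "spin": 0},
  {"linear": [0, 0, 0], "spin": 0},
  {"linear": [0, 0, 0], "spin": 0},
], fingers=0)

```text
t: 15.45
position: [0.4543, 0.109, 0.0414]
tcp_rot: [2.219, 2.224, 0.0]
contact_force: [0.5, -0.5, 2.2]
finger_gap: 0.0132
gripper_force: 62.1
```

Call:
carry_out([
  {"linear": [0, 0, -2], "spin": 0},
  {"linear": [0, 0, -4], "spin": 0},
  {"linear": [0, 0, -7], "spin": 0},
  {"linear": [0, 0, -10], "spin": 0},
  {"linear": [0, 0, -14], "spin": 0},
  {"linear": [0, 0, -18], "spin": 0},
  {"linear": [0, 0, -22], "spin": 0},
  {"linear": [0, 0, -25], "spin": 0},
  {"linear": [0, 0, -26], "spin": 0},
  {"linear": [0, 0, -26], "spin": 0},
])

```text
t: 16.7
position: [0.4542, 0.1089, 0.0673]
tcp_rot: [2.219, 2.224, 0.0]
contact_force: [-0.4, 0.6, -1.1]
finger_gap: 0.0128
gripper_force: 61.6
```

Run:
```python
from h import *
s=r.observe(); a=viewer.capture("wrist");t=viewer.capture("scene")
cv2.imwrite("pics/w6.png",np.vstack([t[180:330,200:400,::-1].repeat(2,0).repeat(2,1),a[240:,120:520,::-1]]))
print(s["t"],s["position"],np.degrees(yaw(s)),s["finger_gap"],s["gripper_force"],s["contact_force"],s["torque"],s["joints"])
```

```text
16.7 [0.4542421  0.10887093 0.06734495] 90.11233679735295 0.012842691806576122 61.615097522735596 [-0.44402175  0.55598484 -1.07976009] [ 0.27459864 -0.01969672  0.02451858] [ 0.11999658  0.45657053 -0.54533876  2.15266246  0.39902564  0.6296646
 -0.70512   ]
```

View pics/w6.png

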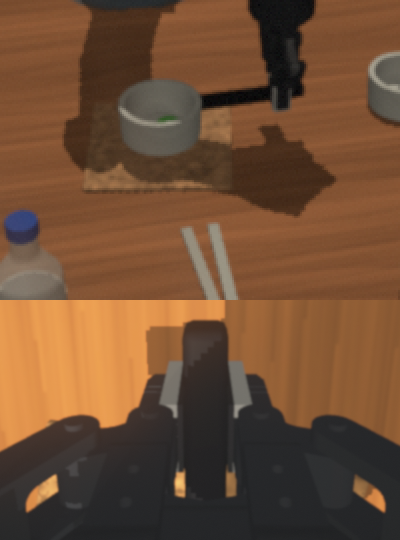

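Call:
carry_out([
  {"linear": [-3, 1, -1], "spin": 0},
  {"linear": [-14, 3, -3], "spin": -0.01},
  {"linear": [-34, 7, -5], "spin": -0.03},
  {"linear": [-58, 12, -6], "spin": -0.05},
  {"linear": [-84, 17, -6], "spin": -0.08},
  {"linear": [-110, 22, -6], "spin": -0.11},
  {"linear": [-134, 27, -6], "spin": -0.13},
  {"linear": [-153, 31, -6], "spin": -0.15},
  {"linear": [-163, 34, -6], "spin": -0.16},
  {"linear": [-165, 34, -6], "spin": -0.16},
])

```text
t: 18.05
position: [0.4886, -0.0568, 0.0733]
tcp_rot: [-2.036, -2.392, 0.0]
contact_force: [-0.7, -0.2, -2.2]
finger_gap: 0.0129
gripper_force: 61.6
```

Run:
```python
from h import *
s=r.observe(); t=viewer.capture("top"); s=r.observe(); sc=viewer.capture("scene")
cv2.imwrite("pics/t7.png",t[:,:,::-1]); np.save("s7.npy",s,allow_pickle=True)
print(s["t"],s["position"],np.degrees(yaw(s)),s["finger_gap"],s["joints"])
a=t[170:320,360:570,::-1]; b=sc[200:350,40:250,::-1]
cv2.imwrite("pics/v7.png",np.vstack([cv2.resize(q,None,fx=2,fy=2,interpolation=cv2.INTER_CUBIC) for q in (a,b)])[:600])
```

```text
18.1 [ 0.4883942  -0.056341    0.07327933] 99.24319077498976 0.01323075591435785 [ 0.48899303  0.48313093 -0.57309202  2.09373524  0.41445023  0.67569921
 -0.19960358]
```

View pics/v7.png

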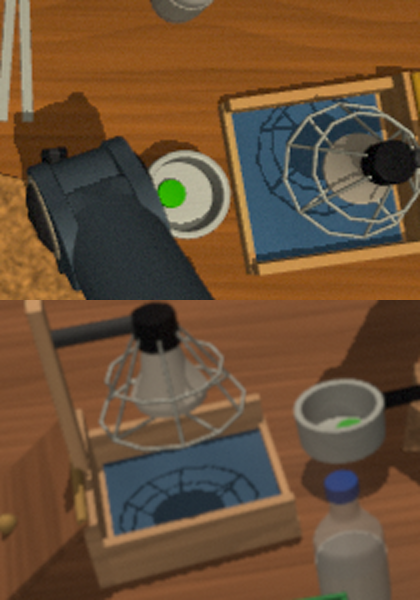

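Run:
```python
from h import *
c=cam("top"); s=np.load("s7.npy",allow_pickle=True).item()
u=np.array([np.cos(np.radians(99.24)),np.sin(np.radians(99.24))]); e=s["position"][:2]-.139*u
a=np.linspace(0,2*np.pi,60,endpoint=False)
ring=lambda z,rr=.048:np.c_[e[0]+rr*np.cos(a),e[1]+rr*np.sin(a),np.full(60,z)]
print("exp",e,"pred rim px",proj(c,ring(.083)).max(0),proj(c,ring(.083)).min(0))
t=cv2.imread("pics/t7.png"); H,S,V=cv2.split(cv2.cvtColor(t,cv2.COLOR_BGR2HSV))
m=np.zeros_like(H,bool); m[240:295,440:480]=((S<70)&(V>110))[240:295,440:480]; k=blobs(m)[0]; print("obs bbox",cv2.boundingRect(k))
m=np.zeros_like(H,bool); m[:,430:470]=((H>40)&(H<80)&(S>150))[:,430:470]; b=cv2.minEnclosingCircle(blobs(m)[0]); print("bisc",b,ray(c,b[0],.053))
# top edge of edging by eye: outer-left corners in crop (231,100)->(475.5,220), (252,270)->(486,305)
print(ray(c,[(475.5,222),(486,303)],.022))
sc=cam("scene"); q=proj(sc,ring(.083)); print("scene pred rim", q.min(0),q.max(0))
```

```text
exp [ 0.51071348 -0.1935374 ] pred rim px [474.84094002 289.12515996] [430.00260006 244.36123674]
obs bbox (440, 245, 35, 44)
bisc ((460.0, 100.5), 41.4880485534668) [[ 0.89104864 -0.21754776]]
[[ 0.61700034 -0.25940608]
 [ 0.43464744 -0.28189326]]
scene pred rim [188.58851712 238.68927277] [233.81129449 265.28185179]
```

Call:
carry_out([
  {"linear": [-3, 0, 0], "spin": 0},
  {"linear": [-12, 0, 0], "spin": 0},
  {"linear": [-28, 0, 0], "spin": 0},
  {"linear": [-48, 0, 0], "spin": 0},
  {"linear": [-70, 0, 0], "spin": 0},
  {"linear": [-94, 0, 0], "spin": 0},
  {"linear": [-118, 0, 0], "spin": 0},
  {"linear": [-141, 0, 0], "spin": 0},
  {"linear": [-158, 0, 0], "spin": 0},
  {"linear": [-165, 0, 0], "spin": 0},
])

```text
t: 19.4
position: [0.515, -0.2205, 0.0731]
tcp_rot: [-2.037, -2.392, 0.001]
contact_force: [-0.6, -0.4, -2.0]
finger_gap: 0.0128
gripper_force: 61.6
```

Call:
carry_out([
  {"linear": [0, 0, 0], "spin": 0},
  {"linear": [0, 0, 2], "spin": 0},
  {"linear": [0, 0, 6], "spin": 0},
  {"linear": [0, 0, 10], "spin": 0},
  {"linear": [0, 0, 14], "spin": 0},
  {"linear": [0, 0, 17], "spin": 0},
  {"linear": [0, 0, 19], "spin": 0},
  {"linear": [0, 0, 21], "spin": 0},
  {"linear": [0, 0, 22], "spin": 0},
  {"linear": [0, 0, 22], "spin": 0},
])

```text
t: 20.65
position: [0.5152, -0.2189, 0.0513]
tcp_rot: [2.034, 2.394, -0.0]
contact_force: [0.4, -0.2, -1.5]
finger_gap: 0.0131
gripper_force: 61.6
```

Run:
```python
from h import *
s=r.observe(); u=np.array([np.cos(yaw(s)),np.sin(yaw(s))]); print(s["t"],s["position"],np.degrees(yaw(s)),"centre",s["position"][:2]-.139*u,s["contact_force"],s["torque"],s["joints"])
```

```text
20.65 [ 0.51519462 -0.21887157  0.05131849] 99.28469271531443 centre [ 0.5376209  -0.35605051] [ 0.37999258 -0.21257959 -1.47999384] [ 0.28244914  0.06019754 -0.01395853] [ 0.72479985  0.59592119 -0.52608472  1.95079473  0.44672895  0.71088707
  0.09067699]
```

Call:
carry_out([
  {"linear": [0, 0, 1], "spin": 0},
  {"linear": [0, 0, 1.5], "spin": 0},
  {"linear": [0, 0, 2], "spin": 0},
  {"linear": [0, 0, 2.5], "spin": 0},
  {"linear": [0, 0, 3], "spin": 0},
  {"linear": [0, 0, 3.5], "spin": 0},
  {"linear": [0, 0, 4], "spin": 0},
  {"linear": [0, 0, 4], "spin": 0},
  {"linear": [0, 0, 4], "spin": 0},
  {"linear": [0, 0, 4], "spin": 0},
])

```text
t: 21.9
position: [0.5153, -0.2186, 0.0475]
tcp_rot: [2.034, 2.394, 0.0]
contact_force: [-1.4, 1.8, 1.7]
finger_gap: 0.0127
gripper_force: 62.2
```

Run:
```python
from h import *
s=r.observe(); print(s["t"],s["position"],s["contact_force"],s["torque"])
sc=cam("scene"); im=viewer.capture("scene"); t=viewer.capture("top")
cv2.imwrite("pics/sc8.png",im[:,:,::-1]); cv2.imwrite("pics/t8.png",t[:,:,::-1])
```

```text
21.9 [ 0.51529612 -0.21862403  0.04749771] [-1.43225517  1.8135885   1.70858219] [ 0.43336756  0.20035059 -0.01326717]
```

Call:
carry_out([
  {"linear": [0, 0, 0], "spin": 0},
  {"linear": [0, 0, 0], "spin": 0},
  {"linear": [0, 0, 0], "spin": 0},
  {"linear": [0, 0, 0], "spin": 0},
  {"linear": [0, 0, 0], "spin": 0},
  {"linear": [4, 0, -2], "spin": 0},
  {"linear": [14, 0, -8], "spin": 0},
  {"linear": [30, 0, -18], "spin": 0},
  {"linear": [55, 0, -40], "spin": 0},
  {"linear": [80, 0, -65], "spin": 0},
], fingers=0.5)

```text
t: 23.25
position: [0.5018, -0.1378, 0.1134]
tcp_rot: [-2.033, -2.395, -0.0]
contact_force: [1.4, 0.8, 0.9]
finger_gap: 0.0429
gripper_force: 0.0
```

Call:
carry_out([
  {"linear": [20, 0, -20], "spin": 0},
  {"linear": [50, 0, -45], "spin": 0},
  {"linear": [80, 0, -70], "spin": 0},
  {"linear": [110, 0, -95], "spin": 0},
  {"linear": [140, 0, -115], "spin": 0},
  {"linear": [155, 0, -125], "spin": 0},
  {"linear": [160, 0, -130], "spin": 0},
  {"linear": [160, 0, -130], "spin": 0},
  {"linear": [160, 0, -130], "spin": 0},
  {"linear": [160, 0, -130], "spin": 0},
])

```text
t: 24.5
position: [0.4763, 0.0171, 0.2417]
tcp_rot: [-2.035, -2.392, 0.001]
contact_force: [-0.0, -0.9, -0.3]
finger_gap: 0.0429
gripper_force: 0.0
```

Run:
```python
from h import *
s=r.observe(); print(s["t"],s["position"],s["contact_force"])
im=viewer.capture("scene"); t=viewer.capture("top")
cv2.imwrite("pics/t9.png",t[:,:,::-1])
a=t[170:320,360:570,::-1]; b=im[200:350,40:250,::-1]
cv2.imwrite("pics/v9.png",np.vstack([cv2.resize(q,None,fx=2,fy=2,interpolation=cv2.INTER_CUBIC) for q in (a,b)])[:600])
c=cam("top"); u=np.array([np.cos(np.radians(99.2)),np.sin(np.radians(99.2))])
for z,n in((.057,"rim"),):
    e=np.array([.5376,-.356]); print(n,proj(c,np.c_[[e],[[z]]]), "handle tip",proj(c,[np.r_[e+.171*u,.056]]))
```

```text
24.5 [0.47630107 0.01712949 0.24165303] [-0.03819762 -0.92210342 -0.30059681]
rim [[523.98077358 256.83745801]] handle tip [[446.81451232 267.39319178]]
```

View pics/v9.png

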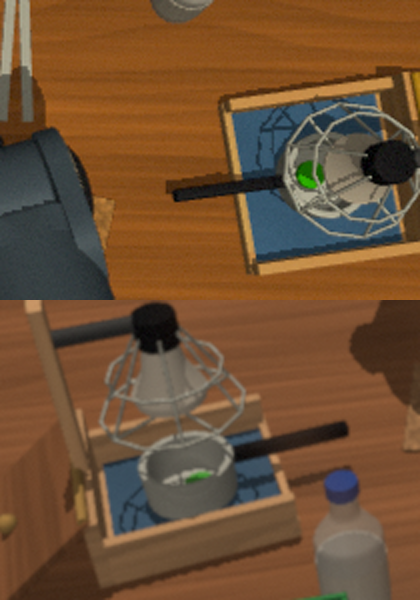

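Run:
```python
from rig import r
print(r.job_done())
```

```text
the job is handed in; nothing more can be done
None
```

The pan with the biscuit stands on the tile under the bulb, about 1 mm off centre by my measurements, with its handle out of the open side and the biscuit still in it. It was first set down on the mat and released. I handed the job in at about 24.5 s; no verdict came back, and I did not re-measure the pebble pan or the other things.

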